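# Switch on the cycler station in order

## Task

Switch on the thermal cycler station: with the fingertips, lightly press the blue key (cooling) down until it stays down, then the yellow key (lamp), then the green key (run), in that order. Only press from above: do not lift, tip or shove the switch pods, do not press the red key, and leave everything else on the bench where it is. Finish with the hand clear of everything.

Things in the scene. Friction and masses are not known exactly. Their poses are not given: they have to be found in the camera images.
- blue_pod: Loose switch pod with the blue key: an upright round white housing, 68 mm across and 45 mm high, about 0.6 kg, with a blue band round it; origin at the centre of its underside, z up. It stands free on the bench and is to stay where it stands.
- blue_top (a point): Centre of the top face of the blue key, a round blue push key 36 mm across on the pod's axis; its top stands 62 mm above the bench when up, and the point goes down with it. The cap is sprung on the key: it gives about 0.5 mm per N, up to 6 mm, and springs back when let go.
- blue_key (a joint): How far the blue key has latched in, in m: 0 is up, 0.008 the bottom stop; it is on once in by more than 0.005 and stays where it is left. It starts to go in at about 3 N (cap down 1.5 mm), and the force rises further only at the bottom stop: a steady push to about 6 N, or a fingertip 9 to 12 mm below the raised top, sets it well.
- yellow_pod: Loose switch pod with the yellow key: an upright round white housing, 68 mm across and 45 mm high, about 0.6 kg, with a yellow band round it; origin at the centre of its underside, z up. It stands free on the bench and is to stay where it stands.
- yellow_top (a point): Centre of the top face of the yellow key, a round yellow push key 36 mm across on the pod's axis; its top stands 62 mm above the bench when up, and the point goes down with it. The cap is sprung on the key: it gives about 0.5 mm per N, up to 6 mm, and springs back when let go.
- yellow_key (a joint): How far the yellow key has latched in, in m: 0 is up, 0.008 the bottom stop; it is on once in by more than 0.005 and stays where it is left. It starts to go in at about 3 N (cap down 1.5 mm), and the force rises further only at the bottom stop: a steady push to about 6 N, or a fingertip 9 to 12 mm below the raised top, sets it well.
- green_pod: Loose switch pod with the green key: an upright round white housing, 68 mm across and 45 mm high, about 0.6 kg, with a green band round it; origin at the centre of its underside, z up. It stands free on the bench and is to stay where it stands.
- green_top (a point): Centre of the top face of the green key, a round green push key 36 mm across on the pod's axis; its top stands 62 mm above the bench when up, and the point goes down with it. The cap is sprung on the key: it gives about 0.5 mm per N, up to 6 mm, and springs back when let go.
- green_key (a joint): How far the green key has latched in, in m: 0 is up, 0.008 the bottom stop; it is on once in by more than 0.005 and stays where it is left. It starts to go in at about 3 N (cap down 1.5 mm), and the force rises further only at the bottom stop: a steady push to about 6 N, or a fingertip 9 to 12 mm below the raised top, sets it well.
- red_pod: Loose switch pod with the red key: an upright round white housing, 68 mm across and 45 mm high, about 0.6 kg, with a red band round it; origin at the centre of its underside, z up. It stands free on the bench and is to stay where it stands.
- red_top (a point): Centre of the top face of the red key, a round red push key 36 mm across on the pod's axis; its top stands 62 mm above the bench when up, and the point goes down with it. The cap is sprung on the key: it gives about 0.5 mm per N, up to 6 mm, and springs back when let go.
- red_key (a joint): How far the red key has latched in, in m: 0 is up, 0.008 the bottom stop; it is on once in by more than 0.005 and stays where it is left. It starts to go in at about 3 N (cap down 1.5 mm), and the force rises further only at the bottom stop: a steady push to about 6 N, or a fingertip 9 to 12 mm below the raised top, sets it well.
- tip_box: Blue and white box of pipette tips, 80 x 120 x 58 mm high; loose, origin on its underside at the centre; a bystander, leave it alone.
- tube_rack: Orange rack of small capped tubes, 60 x 160 x 53 mm high; loose, origin on its underside at the centre; a bystander, leave it alone.
- reagent: Amber reagent bottle, 48 mm across, 105 mm high; loose, origin on its underside at the centre; a bystander, leave it alone.
- jar: White jar with a black cap, 52 mm across, 70 mm high; loose, origin on its underside at the centre; a bystander, leave it alone.
- beaker: Clear beaker, 72 mm across the rim, 90 mm high; loose, origin on its underside at the centre; a bystander, leave it alone.
- timer: Flat white bench timer, 55 x 75 x 20 mm high; loose, origin on its underside at the centre; a bystander, leave it alone.
- pipette: White pipette lying on the bench, about 220 mm long along its x axis, 24 mm high; loose, origin on its underside near the middle of its length; a bystander, leave it alone.
There are look-alikes about, which are no part of the job. Leave any purple look-alike of the blue_pod alone. What is shaped like the green_pod but turquoise is not meant.

How it is judged:
On the way, in this order (a step that is already met when the one before it is completed fails the run):
1. the blue key is pressed down and on (in by more than 5 mm) (value of joint blue_key above 0.005 m), for 0.1 s.
2. the yellow key is pressed down and on (in by more than 5 mm) (value of joint yellow_key above 0.005 m), for 0.1 s.
3. the green key is pressed down and on (in by more than 5 mm) (value of joint green_key above 0.005 m), for 0.1 s.
At the end, for the whole second after the job is handed in: The blue, yellow and green keys are each in by more than 5 mm of their 8 mm, the red key is up (in by less than 2 mm), all four pods stand upright at rest within 25 mm of where they stood, and every bystander is within 15 mm of where it was (value of joint each of blue_key, yellow_key, green_key above 0.005 m and value of joint red_key below 0.002 m and angle between each of blue_pod, yellow_pod, green_pod, red_pod's own z axis and vertical below 0.1 rad and distance of each of blue_pod, yellow_pod, green_pod, red_pod from where it was at the start of the episode below 0.025 m and height (world z) of each of blue_pod, yellow_pod, green_pod, red_pod below 0.005 m and linear speed of each of blue_pod, yellow_pod, green_pod, red_pod below 0.02 m/s and distance of each of tip_box, tube_rack, reagent, jar, beaker, timer, pipette from where it was at the start of the episode below 0.015 m); the robot touches nothing.
It fails at once if a key goes down (more than 2 mm) before its turn: yellow before blue is on, or green before yellow is on ((value of joint yellow_key above 0.002 m and value of joint blue_key below 0.005 m) or (value of joint green_key above 0.002 m and value of joint yellow_key below 0.005 m)).
It fails at once if the red key is pressed (more than 2 mm) (value of joint red_key above 0.002 m).
It fails at once if a pod is struck or pressed hard (more than 30 N from the fingers or the arm) (contact force between any of the fingers, the arm and blue_pod above 30 N or contact force between any of the fingers, the arm and yellow_pod above 30 N or contact force between any of the fingers, the arm and green_pod above 30 N or contact force between any of the fingers, the arm and red_pod above 30 N).
It fails at once if a pod is lifted (more than 8 mm), tipped (more than 0.25 rad) or moved by more than 25 mm (height (world z) of any of blue_pod, yellow_pod, green_pod, red_pod above 0.008 m or angle between any of blue_pod, yellow_pod, green_pod, red_pod's own z axis and vertical above 0.25 rad or distance of any of blue_pod, yellow_pod, green_pod, red_pod from where it was at the start of the episode above 0.025 m).
It fails at once if something else on the bench is moved by more than 15 mm (distance of any of tip_box, tube_rack, reagent, jar, beaker, timer, pipette from where it was at the start of the episode above 0.015 m).
It also fails if it takes over 48 s, if anything falls off the work surface, if the arm or the gripper's body presses on something with over 40 N, if the wrist force passes 120 N, or if a joint passes its speed limit or range.

## Robot

A 7-joint arm with a two-finger parallel gripper is mounted at the origin on the work surface. World frame = base frame: x ahead of the robot, y to its left, z up, the work surface at z = 0. Lengths are in m, angles in rad, forces in N, time in s.
With the tool pointing down it reaches from about 0.35 to 0.9 m from the base axis. Payload 8.1 kg.
Tool frame: the origin (TCP) lies at the very end of the fingers, on their centre line; the grasp point (between the pads) lies 19 mm behind it; z points along the fingers, x is the direction in which the jaws open and shut, and the axes are right-handed (so a half turn about z gives the same grasp; the last joint's range is limited). The gripper opens to 92 mm and grips with 3 to 60 N. Pads are 19 mm wide; open, the fingers measure 130 mm over their backs; the gripper's body (75 mm by 190 mm) begins 47 mm behind the grasp point.
Start: joints at [-1.244, 0.434, 0.025, 1.573, -0.012, 1.134, -0.075], TCP at [0.26, 0.568, 0.189] pointing down, gripper open.
Joint ranges: [-2.62, 2.62], [-0.44, 2.09], [-1.27, 1.32], [0.08, 2.57], [-1.32, 4.46], [0.12, 2], [-2.74, 2.74]. Speed limits (rad/s): [2.22, 2.22, 3.01, 3.01, 3.14, 3.14, 3.14].

## Interface

Orientations are given as a rotation vector (axis times angle).
In Python, from cell import status, viewer, arm gives the robot as it stands.
- The arm moves only by the tool jog_arm, never from a script. Its argument "commands" is text: rows parted by semicolons, each of 7 numbers parted by spaces: the closure, from -1 (fully open) to 1 (shut), then the shift along the world's x, y, z normalised to -1 to 1, where 1 is 0.3 m, then the turn, a rotation vector about the world's x, y, z normalised to -1 to 1, where 1 is 2 pi rad. In form: jaw dx dy dz wx wy wz; .... A call has exactly 5 rows; each row shifts and turns the commanded pose from where the row before left it; what a row does not reach is not made up. A row lasts 1/10 s, in which the tool goes at most 50 mm and 8.59 degrees, less where a joint would pass 70% of its speed; a pose out of reach is approached as far as the arm can. A call with a number of a shift or a turn outside -1 to 1 is refused whole. A call with a gripper value outside its range is refused whole. The fingers move at their own pace and stop on an object; "force" is the grip in N (left out, the last holds). Time passes only in rows, so rows that do not move let the fingers close, or fill a call up. It gives the time, the measured TCP pose, the force and the opening at its end, in the units of the state.
- status.observe(): the state, without advancing time (a new reading comes with each control period).
- viewer.get_image(name): name is "side" or "top" or "wrist"; returns a dict with "pixels" (384x512x3 uint8, red, green, blue), "z_map" (384x512 float32, m along the optical axis (not along the pixel's ray), 0 where there is no reading), "camera_matrix" (3x3 intrinsics, pixels), "R" (3x3) and "t" (3): a world point X has camera coordinates R X + t. Camera axes: x right, y down, z forward; pixel columns grow to the right and rows downward; lengths in m; the calibration is good to about 2 mm. A picture is of the moment at which its call begins.
- arm.sign_off(): hands the job in, once; it reports no verdict.
The state is a dict: "clock": time; "joints": joint angles; "dq": joint speeds; "joint_efforts": joint torques, N m; "position": TCP position; "ee_rot": TCP orientation; "force": force on the tool from outside, world axes, zero at the start; "ft_torque": the same for the moment, N m; "width": opening from 0.0 (shut) to 1.0 (fully open).
Only numpy, scipy, OpenCV 4.12 (cv2) and the standard library are available. Lean on these libraries where they do the work, as an engineer would, in place of code of your own. Each camera call takes 0.05 s, during which the arm holds its last target. There are 200 camera calls.

## Working session

There is one attempt and no reset: what is moved stays moved. The work goes in short steps, Python scripts to look and compute and a tool call to move; the robot and the scene stay as the last step left them, time stands still between calls to the robot, and variables do not carry over. Pictures are saved under pics/ and viewed, about 8 in all and at most 12, crops included, and the job is handed in when it is done.

Besides the shell and the picture viewer there is one more tool, called after "Request:" by a JSON object that holds its "op" and its "data". jog_arm: Moves the arm, as the interface text tells. Scaled input: -1 to 1 covers 0.3 m each way for a shift and 2 pi rad each way for a turn. Its arguments: {"type":"object","properties":{"commands":{"type":"string"},"force":{"type":"number"}},"required":["commands"]}

```bash
mkdir -p pics
python3 - <<'E'
from cell import status, viewer
import cv2, numpy as np
s=status.observe(); print({k:np.round(v,3) for k,v in s.items()})
for n in("top","side"):
    d=viewer.get_image(n); cv2.imwrite(f"pics/{n}1.png",d["pixels"][:,:,::-1]); np.savez(f"{n}1.npz",**d)
    print(n,np.round(d["camera_matrix"],1).tolist(),np.round(d["R"],3).tolist(),np.round(d["t"],3))
E
```

```text
{'clock': np.float64(0.0), 'joints': array([-1.244,  0.435,  0.025,  1.574, -0.012,  1.134, -0.075]), 'dq': array([ 0.   , -0.   ,  0.002,  0.001, -0.001, -0.   ,  0.   ]), 'joint_efforts': array([ 1.0000e-03, -6.6786e+01,  9.8500e-01, -3.1446e+01, -6.1000e-02,
        4.3000e-02,  0.0000e+00]), 'position': array([0.26 , 0.568, 0.188]), 'ee_rot': array([ 2.643e+00,  1.696e+00, -2.000e-03]), 'force': array([-0.206,  0.538,  0.226]), 'ft_torque': array([0.026, 0.008, 0.048]), 'width': np.float64(1.001)}
top [[456.0, 0.0, 258.0], [0.0, 456.0, 184.1], [0.0, 0.0, 1.0]] [[-0.054, -0.999, -0.004], [-0.972, 0.054, -0.227], [0.227, -0.009, -0.974]] [-0.039  0.578  1.093]
side [[385.5, 0.0, 259.8], [0.0, 385.5, 184.7], [0.0, 0.0, 1.0]] [[0.785, -0.62, 0.021], [-0.335, -0.451, -0.827], [0.522, 0.642, -0.562]] [-0.465  0.228  0.753]
```

View pics/top1.png

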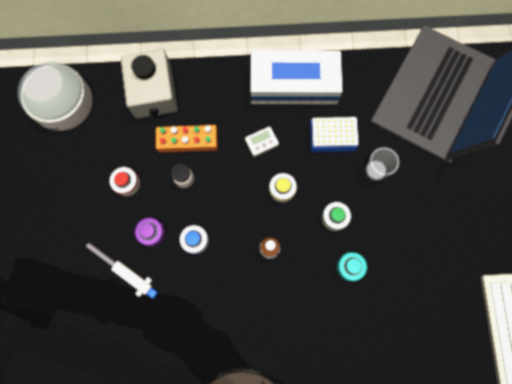

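View pics/side1.png

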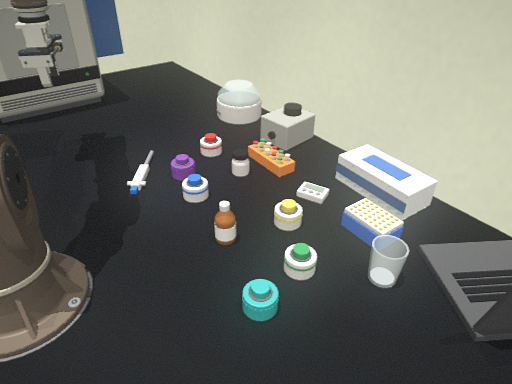

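Top view: blue key at about (193,239), yellow at (283,186) and green at (338,215). Red is at (122,180), and the look-alikes are purple (148,231) and turquoise (352,266). The side view agrees. The arm is out of both views.

```bash
cat > m.py <<'E'
import numpy as np, cv2
def ray(d,u,v,z):
    R,t=d["R"],d["t"]; r=R.T@np.linalg.inv(d["camera_matrix"])@[u,v,1]; c=-R.T@t
    return c+r*(z-c[2])/r[2]
def keys(d,seeds,z=.062):
    h=cv2.cvtColor(d["pixels"],cv2.COLOR_RGB2HSV)
    R,t=d["R"],d["t"]
    for n,(u,v) in seeds.items():
        H=int(h[v,u,0]); dh=np.abs((h[...,0].astype(int)-H+90)%180-90)
        m=((dh<10)&(h[...,1]>110)&(h[...,2]>70)).astype(np.uint8)
        k,l,s,c=cv2.connectedComponentsWithStats(m)
        i=l[v,u]; zz=np.median(d["z_map"][l==i]); p=c[i]
        X=R.T@(np.linalg.inv(d["camera_matrix"])@[p[0],p[1],1]*zz-t)
        print(n,"hsv",h[v,u],"px",np.round(p,1),"bbox",s[i],"ray",np.round(ray(d,*p,z),4),"depth",np.round(X,4))
E
python3 - <<'E'
from m import *
keys(np.load("top1.npz"),dict(blue=(193,239),yellow=(283,185),green=(338,214),red=(122,179)))
keys(np.load("side1.npz"),dict(blue=(194,180),yellow=(289,206),green=(301,252),red=(210,138)))
E
```

```text
blue hsv [105 151 245] px [192.5 238. ] bbox [186 231  14  15 163] ray [0.4479 0.0993 0.062 ] depth [0.4479 0.0993 0.0621]
yellow hsv [ 30 142 248] px [282.8 185. ] bbox [276 179  14  13 147] ray [ 0.5704 -0.1336  0.062 ] depth [ 0.5704 -0.1336  0.062 ]
green hsv [ 66 143 216] px [337.3 214.4] bbox [331 208  14  14 142] ray [ 0.4872 -0.2655  0.062 ] depth [ 0.4871 -0.2654  0.0622]
red hsv [  2 179 245] px [121.4 178.7] bbox [115 172  14  14 153] ray [0.6097 0.278  0.062 ] depth [0.6097 0.278  0.062 ]
blue hsv [106 158 255] px [194.2 179.2] bbox [188 174  13  12 138] ray [0.4445 0.0925 0.062 ] depth [0.4448 0.0932 0.0615]
yellow hsv [ 30 111 255] px [288.4 205. ] bbox [281 199  16  14 170] ray [ 0.5682 -0.1391  0.062 ] depth [ 0.5686 -0.1388  0.0616]
green hsv [ 68 123 214] px [301.  250.3] bbox [293 243  17  16 203] ray [ 0.4856 -0.2706  0.062 ] depth [ 0.4851 -0.2711  0.0627]
red hsv [  1 173 198] px [210.2 136.9] bbox [205 133  12   9  96] ray [0.6069 0.2721 0.062 ] depth [0.6084 0.2747 0.0604]
```

Both views give key heights of about 62 mm, and they agree in x,y to 3–7 mm. I'll shut the jaws and go above blue at about (0.447, 0.097), staying at travel height.

Request:
{"op": "jog_arm", "data": {"commands": "1 0.042 -0.105 0 0 0 0;1 0.042 -0.105 0 0 0 0;1 0.042 -0.105 0 0 0 0;1 0.042 -0.105 0 0 0 0;1 0.042 -0.105 0 0 0 0", "force": 20}}

```text
clock: 0.6
position: [0.3237, 0.4091, 0.1884]
ee_rot: [2.644, 1.696, -0.001]
force: [0.7, 0.1, 0.7]
width: 0.611
```

Request:
{"op": "jog_arm", "data": {"commands": "1 0.042 -0.105 0 0 0 0;1 0.042 -0.105 0 0 0 0;1 0.042 -0.105 0 0 0 0;1 0.042 -0.105 0 0 0 0;1 0.042 -0.105 0 0 0 0"}}

```text
clock: 1.1
position: [0.3866, 0.2517, 0.1886]
ee_rot: [-2.644, -1.697, 0.0]
force: [-0.1, 0.7, 0.4]
width: 0.174
```

Request:
{"op": "jog_arm", "data": {"commands": "1 0.042 -0.105 0 0 0 0;1 0.042 -0.105 0 0 0 0;1 0.042 -0.105 0 0 0 0;1 0.042 -0.105 0 0 0 0;1 0.042 -0.105 0 0 0 0"}}

```text
clock: 1.6
position: [0.4495, 0.0943, 0.1886]
ee_rot: [-2.644, -1.697, 0.0]
force: [0.1, 0.5, -1.0]
width: 0.008
```

Run:
```python
from cell import status, viewer
from m import *
d=viewer.get_image("wrist"); cv2.imwrite("pics/w1.png",d["pixels"][:,:,::-1]); np.savez("w1.npz",**d)
R,t=d["R"],d["t"];print("cam",-R.T@t, status.observe()["position"])
for n,P in dict(b=(.447,.098,.062),tcp=(.4495,.0943,.1886)).items():
    q=d["camera_matrix"]@(R@P+t); print(n,q[:2]/q[2])
```

```text
cam [0.38961498 0.12204827 0.38535698] [0.45146455 0.08844165 0.1888387 ]
b [260.20474619 172.15761675]
tcp [257.74965759 216.20787779]
```

View pics/w1.png

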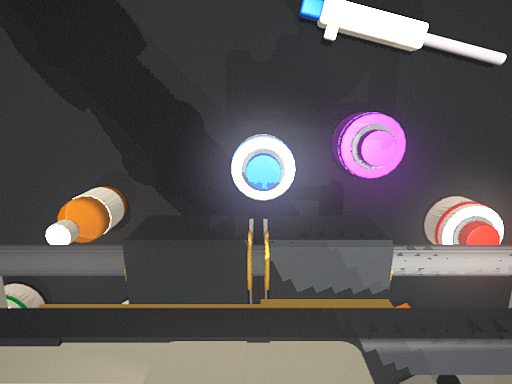

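The wrist view shows the blue key at about (263,171) with the fingertips just below it at (258,220). Now I'll measure its exact position in this view.

Run:
```python
from cell import status
from m import *
keys(np.load("w1.npz"),dict(blue=(263,171)))
print(status.observe()["position"])
```

```text
blue hsv [ 93 112 255] px [262.4 175.5] bbox [246 157  35  32 469] ray [0.451  0.0986 0.062 ] depth [0.4509 0.0986 0.0625]
[0.45146455 0.08844165 0.1888387 ]
```

Request:
{"op": "jog_arm", "data": {"commands": "1 -0.01 0.032 0 0 0 0;1 0 0 -0.12 0 0 0;1 0 0 -0.12 0 0 0;1 0 0 -0.1 0 0 0;1 0 0 -0.04 0 0 0"}}

```text
clock: 2.15
position: [0.444, 0.106, 0.0721]
ee_rot: [-2.642, -1.698, 0.006]
force: [-0.2, 0.2, 0.8]
width: 0.005
```

Request:
{"op": "jog_arm", "data": {"commands": "1 0 0 0 0 0 0;1 0 0 -0.013 0 0 0;1 0 0 -0.013 0 0 0;1 0 0 -0.013 0 0 0;1 0 0 0 0 0 0"}}

```text
clock: 2.65
position: [0.4464, 0.1054, 0.063]
ee_rot: [-2.644, -1.697, -0.0]
force: [-1.1, -0.3, 0.8]
width: 0.005
```

The commanded y was 7 mm off because the earlier reading was a transient. I'll lift slightly, recentre, then press.

Request:
{"op": "jog_arm", "data": {"commands": "1 0 0 0.02 0 0 0;1 0.006 -0.023 0 0 0 0;1 0 0 0 0 0 0;1 0 0 -0.015 0 0 0;1 0 0 -0.008 0 0 0"}}

```text
clock: 3.15
position: [0.4481, 0.0983, 0.0617]
ee_rot: [-2.644, -1.696, 0.0]
force: [0.3, -0.1, -1.2]
width: 0.003
```

Request:
{"op": "jog_arm", "data": {"commands": "1 0 0 -0.008 0 0 0;1 0 0 -0.008 0 0 0;1 0 0 -0.008 0 0 0;1 0 0 -0.006 0 0 0;1 0 0 0 0 0 0"}}

```text
clock: 3.65
position: [0.4481, 0.0983, 0.0529]
ee_rot: [-2.644, -1.696, 0.001]
force: [0.4, 0.3, 0.3]
width: 0.002
```

Request:
{"op": "jog_arm", "data": {"commands": "1 0 0 -0.004 0 0 0;1 0 0 -0.004 0 0 0;1 0 0 0 0 0 0;1 0 0 0 0 0 0;1 0 0 0 0 0 0"}}

```text
clock: 4.15
position: [0.4483, 0.0984, 0.0508]
ee_rot: [2.644, 1.697, 0.0]
force: [0.5, 0.4, -0.3]
width: 0.006
```

Run:
```python
from cell import status, viewer
import cv2
s=status.observe();print(s["position"],s["force"],s["ft_torque"],s["joint_efforts"])
a=viewer.get_image("side")["pixels"][90:250,110:320,::-1]
cv2.imwrite("pics/s2.png",cv2.resize(a,None,fx=3.5,fy=3.5,interpolation=cv2.INTER_CUBIC))
print(status.observe()["force"])
```

```text
[0.44830054 0.09837078 0.05079799] [ 0.53869779  0.35494604 -0.34456237] [-0.03172587 -0.0144973  -0.00506133] [ 3.51376650e-03 -4.87915456e+01  2.87499368e+00 -2.10745150e+01
 -1.01444493e-03  8.89676227e-02  1.36110880e-04]
[ 0.3230084   0.30998073 -0.23903364]
```

View pics/s2.png

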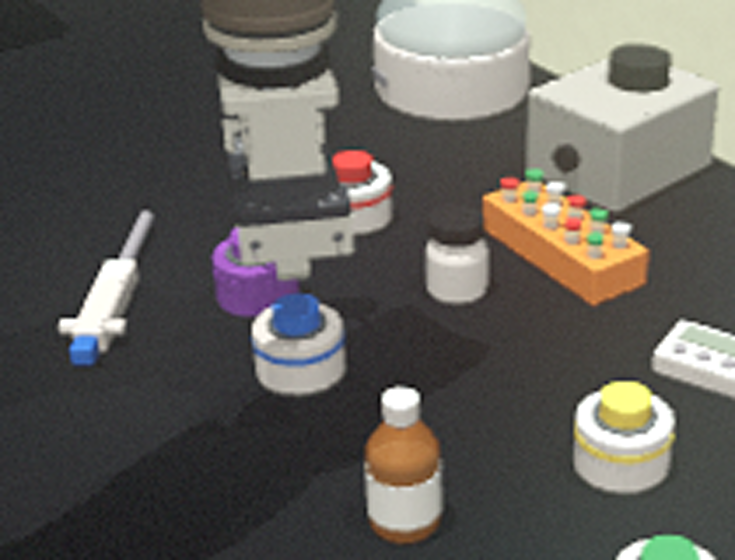

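The side view shows the fingertips still above and behind the blue key: tip at crop (293,275), key top at (297,300). The reported TCP doesn't match that, so I'll check the tip position by projection and depth.

Run:
```python
from cell import status, viewer
from m import *
from scipy.spatial.transform import Rotation as Ro
s=status.observe();p=s["position"]
for n in("side","top","wrist"):
    d=viewer.get_image(n); np.savez(n+"2.npz",**d)
    for q in(p,(.448,.0985,.062)):
        c=d["camera_matrix"]@(d["R"]@np.array(q)+d["t"]); print(n,np.round(c[:2]/c[2],1),round(c[2],4))
    if n=="side":
        R,t=d["R"],d["t"]
        for v in range(156,184,2):
            print(v,[tuple(np.round((R.T@(np.linalg.inv(d["camera_matrix"])@[u,v,1]*d["z_map"][v,u]-t))*1000).astype(int)) for u in(188,191,193,195,198)])
    cv2.imwrite("pics/%s2.png"%n,d["pixels"][:,:,::-1])
```

```text
side [194.6 181.3] 1.0216
side [194.2 177.8] 1.0153
156 [(np.int64(397), np.int64(21), np.int64(181)), (np.int64(404), np.int64(21), np.int64(179)), (np.int64(407), np.int64(16), np.int64(180)), (np.int64(415), np.int64(22), np.int64(175)), (np.int64(420), np.int64(17), np.int64(175))]
158 [(np.int64(400), np.int64(28), np.int64(172)), (np.int64(407), np.int64(26), np.int64(170)), (np.int64(410), np.int64(23), np.int64(170)), (np.int64(414), np.int64(21), np.int64(170)), (np.int64(419), np.int64(15), np.int64(171))]
160 [(np.int64(399), np.int64(27), np.int64(168)), (np.int64(406), np.int64(26), np.int64(165)), (np.int64(409), np.int64(21), np.int64(167)), (np.int64(414), np.int64(22), np.int64(164)), (np.int64(420), np.int64(18), np.int64(164))]
162 [(np.int64(398), np.int64(26), np.int64(163)), (np.int64(404), np.int64(22), np.int64(163)), (np.int64(408), np.int64(21), np.int64(161)), (np.int64(412), np.int64(18), np.int64(162)), (np.int64(419), np.int64(17), np.int64(159))]
164 [(np.int64(399), np.int64(28), np.int64(156)), (np.int64(435), np.int64(85), np.int64(115)), (np.int64(4
[... 1624 characters left out ...]
 (np.int64(444), np.int64(97), np.int64(64)), (np.int64(449), np.int64(95), np.int64(63)), (np.int64(455), np.int64(90), np.int64(63))]
180 [(np.int64(430), np.int64(99), np.int64(62)), (np.int64(435), np.int64(92), np.int64(64)), (np.int64(438), np.int64(87), np.int64(65)), (np.int64(442), np.int64(84), np.int64(65)), (np.int64(451), np.int64(84), np.int64(61))]
182 [(np.int64(430), np.int64(100), np.int64(55)), (np.int64(434), np.int64(91), np.int64(59)), (np.int64(437), np.int64(86), np.int64(60)), (np.int64(442), np.int64(85), np.int64(58)), (np.int64(450), np.int64(84), np.int64(56))]
top [193.5 238.3] 1.1441
top [192.8 237.9] 1.1332
wrist [257.7 216.2] 0.2069
wrist [257.7 221.8] 0.1959
```

View pics/wrist2.png

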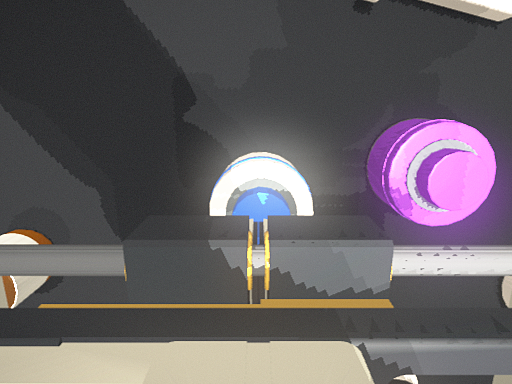

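Run:
```python
from m import *
for f in("w1","wrist2"):
    d=np.load(f+".npz"); R,t,K=d["R"],d["t"],d["camera_matrix"]
    print(f,"cam",np.round(-R.T@t,4),"K",K[0,0])
    for u,v in((262,190),(262,205),(257,212),(250,222),(250,235),(266,235),(250,260),(250,290),(200,230),(320,230),(60,260),(200,265)):
        zz=d["z_map"][v,u]; print((u,v),round(float(zz),4),np.round(R.T@(np.linalg.inv(K)@[u,v,1]*zz-t),4))
```

```text
w1 cam [0.3896 0.122  0.3854] K 329.04722955698304
(262, 190) 0.3474 [0.4677 0.0907 0.0482]
(262, 205) 0.4007 [0.4957 0.0785 0.001 ]
(257, 212) 0.4018 [0.501  0.0694 0.002 ]
(250, 222) 0.1601 [0.4369 0.096  0.2338]
(250, 235) 0.0821 [0.4167 0.1074 0.3084]
(266, 235) 0.0835 [0.4189 0.1108 0.3071]
(250, 260) 0.0785 [0.4208 0.1056 0.3133]
(250, 290) 0.1113 [0.4427 0.0946 0.2856]
(200, 230) 0.0814 [0.4102 0.0968 0.3088]
(320, 230) 0.0803 [0.4221 0.1237 0.3098]
(60, 260) 0.0817 [0.4024 0.0621 0.3103]
(200, 265) 0.0741 [0.4153 0.0958 0.3176]
wrist2 cam [0.3883 0.1262 0.2475] K 329.04722955698304
(262, 190) 0.1948 [0.4321 0.1086 0.0585]
(262, 205) 0.1925 [0.4393 0.1053 0.0629]
(257, 212) 0.1925 [0.4417 0.1009 0.0638]
(250, 222) 0.1613 [0.436  0.0999 0.0948]
(250, 235) 0.0819 [0.4153 0.1115 0.1708]
(266, 235) 0.0818 [0.417  0.1152 0.1709]
(250, 260) 0.0786 [0.4195 0.1097 0.1753]
(250, 290) 0.1094 [0.4406 0.0992 0.1494]
(200, 230) 0.0801 [0.4086 0.1013 0.1721]
(320, 230) 0.081 [0.4212 0.1278 0.1713]
(60, 260) 0.0812 [0.401  0.0666 0.173 ]
(200, 265) 0.0749 [0.4143 0.0997 0.179 ]
```

The wrist and side depth agree: the real finger ends are at z of about 0.09–0.095, some 40–45 mm above the reported TCP. The zero force and the raised key fit that. I'll trust the images and go down guarded, expecting contact at a reported z of about 0.02.

Request:
{"op": "jog_arm", "data": {"commands": "1 0 0 -0.02 0 0 0;1 0 0 -0.02 0 0 0;1 0 0 -0.02 0 0 0;1 0 0 -0.01 0 0 0;1 0 0 0 0 0 0"}}

```text
clock: 4.85
position: [0.4478, 0.0981, 0.0291]
ee_rot: [-2.644, -1.696, 0.002]
force: [0.6, 0.0, 0.1]
width: 0.008
```

Run:
```python
from cell import status, viewer
from m import *
d=viewer.get_image("side"); a=d["pixels"][120:220,140:260,::-1]
cv2.imwrite("pics/s3.png",cv2.resize(a,None,fx=6,fy=6,interpolation=cv2.INTER_CUBIC)); s=status.observe();print(s["position"],s["force"])
```

```text
[0.44801941 0.09823705 0.02941517] [ 0.29255381 -0.10417685  0.10064811]
```

View pics/s3.png

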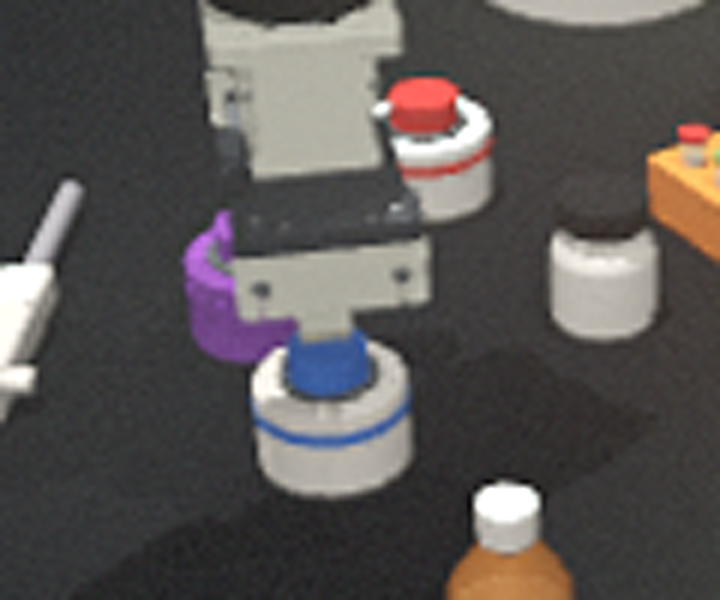

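The tips are now about 5 mm above the blue key and centred over it: tip at crop (325,338), cap just below. I'll continue in small steps, watching the force.

Request:
{"op": "jog_arm", "data": {"commands": "1 0 0 -0.005 0 0 0;1 0 0 -0.005 0 0 0;1 0 0 -0.005 0 0 0;1 0 0 -0.005 0 0 0;1 0 0 0 0 0 0"}}

```text
clock: 5.4
position: [0.4483, 0.0984, 0.0237]
ee_rot: [2.644, 1.697, 0.0]
force: [0.6, -0.2, 0.8]
width: 0.005
```

Request:
{"op": "jog_arm", "data": {"commands": "1 0 0 -0.005 0 0 0;1 0 0 0 0 0 0;1 0 0 -0.005 0 0 0;1 0 0 0 0 0 0;1 0 0 0 0 0 0"}}

```text
clock: 5.9
position: [0.4483, 0.0984, 0.0207]
ee_rot: [2.644, 1.697, 0.0]
force: [0.7, 0.3, 3.0]
width: 0.005
```

Contact: 3 N at a reported z of 0.0207, so the raised top is at about 0.022. Now I'll press further.

Request:
{"op": "jog_arm", "data": {"commands": "1 0 0 -0.006 0 0 0;1 0 0 -0.006 0 0 0;1 0 0 -0.006 0 0 0;1 0 0 -0.003 0 0 0;1 0 0 0 0 0 0"}}

```text
clock: 6.4
position: [0.4483, 0.0984, 0.0143]
ee_rot: [-2.644, -1.696, -0.0]
force: [0.6, 0.7, 3.5]
width: 0.006
```

Request:
{"op": "jog_arm", "data": {"commands": "1 0 0 -0.004 0 0 0;1 0 0 -0.003 0 0 0;1 0 0 0 0 0 0;1 0 0 0 0 0 0;1 0 0 0 0 0 0"}}

```text
clock: 6.9
position: [0.4484, 0.0984, 0.0125]
ee_rot: [-2.644, -1.696, -0.0]
force: [-1.7, 1.1, 7.9]
width: 0.007
```

7.9 N at about 10 mm down means blue is at its bottom stop. I'll lift straight up and move over to yellow at about (0.570, -0.135).

Request:
{"op": "jog_arm", "data": {"commands": "1 0 0 0.03 0 0 0;1 0 0 0.08 0 0 0;1 0 0 0.12 0 0 0;1 0 0 0.12 0 0 0;1 0 0 0.025 0 0 0"}}

```text
clock: 7.4
position: [0.45, 0.0987, 0.1284]
ee_rot: [2.644, 1.696, 0.008]
force: [0.2, 0.5, 0.5]
width: 0.007
```

Request:
{"op": "jog_arm", "data": {"commands": "1 0.05 -0.097 0 0 0 0;1 0.051 -0.097 0 0 0 0;1 0.051 -0.097 0 0 0 0;1 0.051 -0.097 0 0 0 0;1 0.051 -0.098 0 0 0 0"}}

```text
clock: 7.9
position: [0.5243, -0.0486, 0.1244]
ee_rot: [-2.643, -1.697, 0.001]
force: [0.7, -0.0, -0.7]
width: 0.005
```

Request:
{"op": "jog_arm", "data": {"commands": "1 0.051 -0.097 0 0 0 0;1 0.051 -0.097 0 0 0 0;1 0.05 -0.098 0 0 0 0;1 0 0 0 0 0 0;1 0 0 0 0 0 0"}}

```text
clock: 8.4
position: [0.5693, -0.1355, 0.1241]
ee_rot: [-2.645, -1.694, 0.002]
force: [0.1, 0.5, 0.5]
width: 0.004
```

Run:
```python
from cell import status, viewer
from m import *
s=status.observe();print(s["position"],s["force"])
d=viewer.get_image("side"); keys(d,dict(blue=(194,183),green=(301,252),red=(210,138)))
a=np.hstack([viewer.get_image("wrist")["pixels"],d["pixels"]])[:,:,::-1]
cv2.imwrite("pics/ws4.png",cv2.resize(a,(800,300),interpolation=cv2.INTER_AREA))
d=viewer.get_image("top"); keys(d,dict(blue=(193,239)))
```

```text
[ 0.56929925 -0.13551465  0.1240546 ] [0.14535096 0.47760149 0.5498124 ]
blue hsv [107 156 245] px [194.3 180.9] bbox [188 177  14   9  98] ray [0.4407 0.0854 0.062 ] depth [0.4456 0.0947 0.0551]
green hsv [ 69 124 214] px [300.8 250.5] bbox [293 243  17  16 215] ray [ 0.4849 -0.2708  0.062 ] depth [ 0.4844 -0.2713  0.0627]
red hsv [  1 168 199] px [210.2 136.9] bbox [205 133  12   9  96] ray [0.6069 0.2721 0.062 ] depth [0.6082 0.2742 0.0607]
blue hsv [104 149 248] px [192.7 238.3] bbox [186 232  14  14 157] ray [0.4471 0.0989 0.062 ] depth [0.448  0.1    0.0543]
```

View pics/ws4.png

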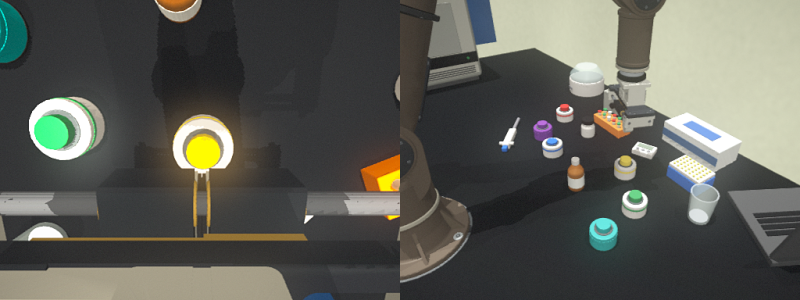

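Blue went from 62.1 to 54.3 mm, so it is latched about 7.8 mm in. The wrist view shows the tips lined up over the yellow key at (203,152), and the pods are unmoved. Going down on yellow.

Request:
{"op": "jog_arm", "data": {"commands": "1 0 0 -0.08 0 0 0;1 0 0 -0.1 0 0 0;1 0 0 -0.08 0 0 0;1 0 0 -0.04 0 0 0;1 0 0 -0.02 0 0 0"}}

```text
clock: 9.05
position: [0.5694, -0.134, 0.028]
ee_rot: [-2.642, -1.697, 0.002]
force: [0.1, -0.0, 0.5]
width: 0.01
```

Request:
{"op": "jog_arm", "data": {"commands": "1 0 0 0 0 0 0;1 0 0 -0.007 0 0 0;1 0 0 -0.007 0 0 0;1 0 0 -0.007 0 0 0;1 0 0 0 0 0 0"}}

```text
clock: 9.55
position: [0.5707, -0.1352, 0.023]
ee_rot: [2.643, 1.696, 0.002]
force: [0.9, 0.8, 3.2]
width: 0.004
```

Request:
{"op": "jog_arm", "data": {"commands": "1 0 0 -0.006 0 0 0;1 0 0 -0.006 0 0 0;1 0 0 -0.006 0 0 0;1 0 0 -0.006 0 0 0;1 0 0 0 0 0 0"}}

```text
clock: 10.05
position: [0.5702, -0.1351, 0.0152]
ee_rot: [2.644, 1.697, 0.0]
force: [1.6, -0.1, 2.6]
width: 0.005
```

Request:
{"op": "jog_arm", "data": {"commands": "1 0 0 -0.004 0 0 0;1 0 0 -0.004 0 0 0;1 0 0 0 0 0 0;1 0 0 0 0 0 0;1 0 0 0 0 0 0"}}

```text
clock: 10.55
position: [0.5702, -0.1351, 0.0132]
ee_rot: [2.644, 1.696, 0.001]
force: [0.7, 0.3, 6.5]
width: 0.001
```

Yellow is at 6.5 N, at the stop. I'll lift, move over to green and check.

Request:
{"op": "jog_arm", "data": {"commands": "1 0 0 0.03 0 0 0;1 0 0 0.08 0 0 0;1 0 0 0.12 0 0 0;1 0 0 0.12 0 0 0;1 0 0 0.02 0 0 0"}}

```text
clock: 11.05
position: [0.5716, -0.1357, 0.128]
ee_rot: [2.642, 1.694, 0.006]
force: [0.6, -0.0, 0.0]
width: 0.003
```

Request:
{"op": "jog_arm", "data": {"commands": "1 -0.055 -0.088 0 0 0 0;1 -0.055 -0.088 0 0 0 0;1 -0.056 -0.088 0 0 0 0;1 -0.055 -0.088 0 0 0 0;1 -0.056 -0.088 0 0 0 0"}}

```text
clock: 11.55
position: [0.4852, -0.2675, 0.1234]
ee_rot: [-2.643, -1.696, 0.002]
force: [-0.7, -0.1, -0.4]
width: 0.002
```

Request:
{"op": "jog_arm", "data": {"commands": "1 0 0 0 0 0 0;1 0 0 0 0 0 0;1 0 0 0 0 0 0;1 0 0 0 0 0 0;1 0 0 0 0 0 0"}}

```text
clock: 12.05
position: [0.4874, -0.2661, 0.1238]
ee_rot: [-2.642, -1.698, -0.0]
force: [-0.8, -0.1, -0.1]
width: 0.005
```

Run:
```python
from cell import status, viewer
from m import *
s=status.observe();print(s["position"],s["force"])
d=viewer.get_image("side"); keys(d,dict(blue=(194,183),yellow=(288,210),red=(210,138)))
d=viewer.get_image("top"); keys(d,dict(blue=(193,239),yellow=(283,186)))
a=viewer.get_image("wrist")["pixels"][:,:,::-1]; cv2.imwrite("pics/w5.png",a)
```

```text
[ 0.48739294 -0.26605603  0.12376265] [-0.77980709 -0.06510485 -0.14111555]
blue hsv [107 157 245] px [194.3 180.9] bbox [188 177  14   9  97] ray [0.4409 0.0854 0.062 ] depth [0.4457 0.0946 0.0552]
yellow hsv [ 28 132 239] px [288.2 207.2] bbox [281 203  15  10 113] ray [ 0.562  -0.1453  0.062 ] depth [ 0.5682 -0.139   0.0553]
red hsv [  1 163 200] px [210.2 136.9] bbox [205 133  12   9  96] ray [0.6069 0.2721 0.062 ] depth [0.6085 0.2749 0.0604]
blue hsv [105 151 247] px [192.7 238.3] bbox [186 232  14  14 157] ray [0.4471 0.0989 0.062 ] depth [0.448  0.1    0.0543]
yellow hsv [ 30 139 249] px [282.7 185.1] bbox [276 179  14  13 148] ray [ 0.57   -0.1333  0.062 ] depth [ 0.5717 -0.1338  0.0543]
```

View pics/w5.png

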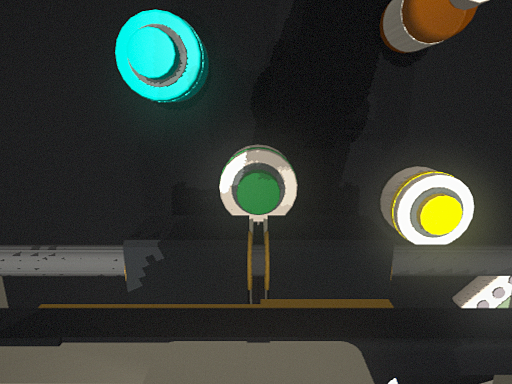

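Yellow is latched as well, at 54.3 mm. The tips are lined up over the green key at (258,192), and turquoise is well clear. Pressing green.

Request:
{"op": "jog_arm", "data": {"commands": "1 0 0 -0.08 0 0 0;1 0 0 -0.1 0 0 0;1 0 0 -0.08 0 0 0;1 0 0 -0.04 0 0 0;1 0 0 -0.02 0 0 0"}}

```text
clock: 12.7
position: [0.4865, -0.2668, 0.027]
ee_rot: [-2.643, -1.696, 0.001]
force: [0.5, 0.1, 0.3]
width: 0.006
```

Request:
{"op": "jog_arm", "data": {"commands": "1 0 0 0 0 0 0;1 0 0 -0.007 0 0 0;1 0 0 -0.007 0 0 0;1 0 0 -0.007 0 0 0;1 0 0 0 0 0 0"}}

```text
clock: 13.2
position: [0.4877, -0.2674, 0.0221]
ee_rot: [2.643, 1.696, 0.001]
force: [-0.0, -0.4, 3.1]
width: 0.005
```

Request:
{"op": "jog_arm", "data": {"commands": "1 0 0 -0.006 0 0 0;1 0 0 -0.006 0 0 0;1 0 0 -0.006 0 0 0;1 0 0 -0.006 0 0 0;1 0 0 0 0 0 0"}}

```text
clock: 13.7
position: [0.4873, -0.2672, 0.0144]
ee_rot: [2.644, 1.696, 0.001]
force: [1.7, -0.9, 4.3]
width: 0.007
```

Request:
{"op": "jog_arm", "data": {"commands": "1 0 0 -0.004 0 0 0;1 0 0 -0.004 0 0 0;1 0 0 0 0 0 0;1 0 0 0 0 0 0;1 0 0 0 0 0 0"}}

```text
clock: 14.2
position: [0.4873, -0.2672, 0.0124]
ee_rot: [2.644, 1.696, 0.001]
force: [2.4, -0.8, 7.5]
width: 0.006
```

Request:
{"op": "jog_arm", "data": {"commands": "1 0 0 0.03 0 0 0;1 0 0 0.08 0 0 0;1 0 0 0.12 0 0 0;1 0 0 0.12 0 0 0;1 0 0 0.1 0 0 0"}}

```text
clock: 14.7
position: [0.4858, -0.2667, 0.1486]
ee_rot: [-2.643, -1.695, 0.001]
force: [0.7, 0.4, 0.2]
width: 0.006
```

Request:
{"op": "jog_arm", "data": {"commands": "1 0 0 0 0 0 0;1 0 0 0 0 0 0;1 0 0 0 0 0 0;1 0 0 0 0 0 0;1 0 0 0 0 0 0"}}

```text
clock: 15.2
position: [0.4863, -0.2667, 0.1461]
ee_rot: [-2.643, -1.696, 0.002]
force: [0.5, 0.4, -1.0]
width: 0.005
```

Run:
```python
from cell import status, viewer
from m import *
s=status.observe();print(s["position"],s["force"])
d=viewer.get_image("side"); keys(d,dict(blue=(194,183),yellow=(288,210),green=(301,254),red=(210,138)))
d=viewer.get_image("top"); keys(d,dict(blue=(193,239),yellow=(283,186),red=(122,179)))
```

```text
[ 0.48625546 -0.26672723  0.14606255] [ 0.47842806  0.43180144 -1.02909314]
blue hsv [107 155 246] px [194.3 180.9] bbox [188 177  13   9  96] ray [0.4407 0.0855 0.062 ] depth [0.4458 0.0952 0.0548]
yellow hsv [ 28 136 238] px [288.2 207.2] bbox [281 203  15  10 113] ray [ 0.562  -0.1453  0.062 ] depth [ 0.5684 -0.1388  0.0551]
green hsv [ 67 122 142] px [300.7 252.5] bbox [293 247  16  13 166] ray [ 0.4806 -0.2749  0.062 ] depth [ 0.4854 -0.2705  0.0558]
red hsv [  1 168 200] px [210.2 136.9] bbox [205 133  12   9  96] ray [0.6069 0.2721 0.062 ] depth [0.6085 0.2747 0.0604]
blue hsv [105 151 246] px [192.7 238.3] bbox [186 232  14  14 157] ray [0.4471 0.0989 0.062 ] depth [0.448  0.0999 0.0546]
yellow hsv [ 30 140 249] px [282.7 185.1] bbox [276 179  14  13 148] ray [ 0.57   -0.1333  0.062 ] depth [ 0.5718 -0.1339  0.0538]
red hsv [  2 177 246] px [121.4 178.7] bbox [115 172  14  14 153] ray [0.6097 0.278  0.062 ] depth [0.6098 0.2781 0.0618]
```

All three keys are in: green went from 62.7 to 55.8 mm in the side view, with a firm 7.5 N at the stop. Red is up, the pods are unmoved and the hand is clear.

```bash
python3 -c "
from cell import arm; print(arm.sign_off())"
```

```text
the job is handed in; nothing more can be done
None
```

I pressed the blue, yellow and green keys in that order with the shut fingertips, and all three latched. I then lifted the hand clear and handed the job in at about 15 s; no verdict is reported.

- **Keys:** peak force read 7.9 N on blue, 6.5 N on yellow and 7.5 N on green. The last camera depths put the tops of blue and yellow at about 54–55 mm (about 8 mm in). Green read 55.8 mm (about 7 mm in), from the side view only because the hand was over that pod.
- **Red key and pods:** the red key was still up at about 62 mm. The keys' image positions had not changed, so the pods did not move noticeably.
- **Bystanders:** I did not measure these again at the end. The hand stayed above or away from them, and the force readings showed no other contact.
- **What disagreed:**
  - The reported fingertip position was about 40 mm below where the real finger ends were, so my first press on blue did not touch it. I corrected this from the camera depths and then went down by force.
  - The side and top cameras differed by 3–7 mm in position, so I relied mainly on the top camera.

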